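# Put the spice jar away and wedge the box lid shut

## Robot

A 6-joint arm with a two-finger parallel gripper is mounted at the origin on a cart in front of the work surface, level with it; the furniture and walls round the work are solid. World frame = base frame: x ahead of the robot, y to its left, z up, the work surface at z = 0. Lengths are in m, angles in rad, forces in N, time in s.
With the tool pointing down it reaches from about 0.35 to 0.85 m from the base axis. Payload 8.1 kg.
Tool frame: the origin (TCP) lies between the finger pads; the fingertips stand 11 mm ahead of it and the grasp point (between the pads) lies 8 mm behind it; y points along the fingers, x is the direction in which the jaws open and shut, and the axes are right-handed (so a half turn about y gives the same grasp; the last joint's range is limited). The gripper opens to 93 mm and grips with 3 to 60 N. Pads are 15 mm wide; open, the fingers measure 128 mm over their backs; the gripper's body (75 mm by 188 mm) begins 65 mm behind the grasp point.
Start: joints at [-1.382, 0.13, 1.488, -0, 1.523, -0.085], TCP at [0.162, -0.578, 0.23] pointing down, gripper open.
Joint ranges: [-2.96, 2.96], [-0.89, 2.26], [0.02, 2.5], [-1.34, 4.48], [0, 2.73], [-2.66, 2.66]. Speed limits (rad/s): [2.39, 2.39, 2.79, 3.14, 3.14, 3.14].

## Interface

Orientations are given as a rotation vector (axis times angle).
In Python, from plant import readout, optics, robot gives the robot as it stands.
- The arm moves only by the shell command python3 -m creep 'ROWS' [FORCE]. ROWS is JSON, a list that holds one entry, the list of rows, each a list of 7 numbers: the closure, from 0 (fully open) to 1 (shut), then the shift along the tool's x, y, z in cm, then the turn, a rotation vector about the tool's x, y, z in degrees. In form: [[[grip, x, y, z, wx, wy, wz], ...]]. A call has exactly 8 rows; each row shifts and turns the pose as measured when the row begins, along the tool's axes as they then stand; what a row does not reach is not made up. A row lasts 1/10 s, in which the tool goes at most 50 mm and 8.59 degrees, less where a joint would pass 70% of its speed; a pose out of reach is approached as far as the arm can. A call is refused whole if a number of a shift passes 5 or a number of a turn 8.59, either way. A call with a gripper value outside its range is refused whole. The fingers move at their own pace and stop on an object; FORCE is the grip in N (left out, the last holds). Time passes only in rows, so rows that do not move let the fingers close, or fill a call up. It gives the time, the measured TCP pose, the force and the opening at its end, in the units of the state.
- readout.read_state(): the state, without advancing time (a new reading comes with each control period).
- optics.read_camera(name): name is "scene" or "top" or "wrist"; returns a dict with "frame" (480x640x3 uint8, red, green, blue), "depth" (480x640 float32, m along the optical axis (not along the pixel's ray), 0 where there is no reading), "intrinsics" (3x3 intrinsics, pixels), "dist_coeffs" ([k1, k2, p1, p2, k3] as OpenCV has them; the pictures are not rectified), "R" (3x3) and "t" (3): a world point X has camera coordinates R X + t. Camera axes: x right, y down, z forward; pixel columns grow to the right and rows downward; lengths in m; the calibration is good to about 2 mm. A picture is of the moment at which its call begins.
- robot.close_job(): hands the job in, once; it reports no verdict.
The state is a dict: "t": time; "q": joint angles; "dq": joint speeds; "joint_torque": joint torques, N m; "tool_pos": TCP position; "orientation": TCP orientation; "force": force on the tool from outside, world axes, zero at the start; "wrist_torque": the same for the moment, N m; "opening": finger opening in m.
Only numpy, scipy, OpenCV 4.12 (cv2) and the standard library are available. Lean on these libraries where they do the work, as an engineer would, in place of code of your own. Each camera call takes 0.05 s, during which the arm holds its last target. There are 200 camera calls.

## Task

Stand the loose spice jar upright in the empty middle bay of the wooden spice box. Then close the box: enter the tapered lid, narrow end first, at the wide mouth of the box's dovetailed ways and slide it in until it wedges tight, with its ends level with the ends of the box. Leave the jars already in the box standing, and do not disturb the baby bottle beyond the lid or the soap bottle by the sink.

Things in the scene. Friction and masses are not known exactly. Their poses are not given: they have to be found in the camera images.
- spice_box: Open wooden spice box standing firm (it does not shift), 170 long (its x) x 140 wide (y) x 132 high, darker rails on its long sides. Origin: centre of its underside on the counter, z up; +x is the way the lid slides, from the wide mouth (end at x = -85) to the narrow end (x = +85). A ledge at z = 120 runs round the rim, both end boards end there; its clear opening is 96 wide in y, centred
- middle_bay (a point): centre of the floor of the empty middle bay, at the box's x = 0, y = 0, z = 10; axes as the box's. Three bays lie in a row along x (centres x = -52, 0, +52), each 47 mm long in x and 120 wide in y, parted by 5 mm cross dividers whose tops are at z = 58
- way_mouth (a point): middle of the mouth of the way, at the box's x = -85, y = 0, z = 120 (ledge); axes as the box's. Dovetailed rails 12 high stand on the ledge, flanks leaning in over the lid 30 deg from upright. At the ledge the way is 126.6 wide at the mouth, 105.4 at the far end (1 in 16 a side), at the rail tops 13.9 less. Open at both ends: no stop, only the taper
- box_lid: Loose wooden lid, 0.2 kg, lying flat on the counter, right way up: plate 170 long (its x), 12 thick, 126.6 wide at the wide end (x = -85), 105.4 at the narrow end (x = +85) at its underside, long edges bevelled like the rails. Origin: centre of its underside, z up, +x to the narrow end, which goes in first. Home: origin at x = 0, y = 0, z = 120 in the box's frame, axes parallel to the box's
- lid_bar (a point): middle of the top of the lid's pull bar, 38 mm above the lid's origin; axes as the lid's. The bar is darker wood, 18 thick (x), 64 long (y), 26 high from the lid's top face. The lid has 3.7 mm of play a side when 60 mm short of home and can be laid in from above when over 115 mm short. Its waxed wood slides easily; a push of 10 to 20 N on the bar wedges it within 2 mm of home and it stays gripped
- spice_jar: The loose spice jar: clear glass with an ochre screw cap, standing upright on the counter outside the box, 42 mm across, 106 high (the cap, 41 mm across, takes the top 21 mm), 0.1 kg. Origin: centre of its underside, z up
- jar_black: spice jar with a black cap, 40 mm across, 105 high, loose in the end bay at the box's x = +52 mm; stays there. Origin: centre of its underside
- salt: glass salt shaker with a grey cap, 44 mm across, 90 high, loose in the end bay next to the mouth (x = -52 mm); stays there. Origin: centre of its underside
- bottle: baby bottle with teat, 64 mm across, 158 high, standing on the counter beyond the lid; bystander. Origin: centre of its underside
- soap: hand-soap pump bottle, 52 x 81 mm, 168 high, standing on the counter in front of the sink; bystander. Origin: centre of its underside

How it is judged:
On the way, in this order (a step that is already met when the one before it is completed fails the run):
1. the loose spice jar stands upright on the floor of the middle bay (x of spice_jar in the frame of middle_bay between -0.01 and 0.01 m and y of spice_jar in the frame of middle_bay between -0.04 and 0.04 m and z of spice_jar in the frame of middle_bay below 0.006 m and angle between spice_jar's own z axis and vertical below 0.15 rad), for 0.2 s.
2. the lid has entered the ways from the mouth and is still 20 to 140 mm short of home (y of box_lid in the frame of spice_box between -0.012 and 0.012 m and z of box_lid in the frame of spice_box between 0.114 and 0.132 m and angle between the z axis of box_lid and the z axis of spice_box, either way round below 0.1 rad and x of box_lid in the frame of spice_box between -0.14 and -0.02 m), for 0.1 s.
3. the lid is wedged home (x of box_lid in the frame of spice_box between -0.003 and 0.006 m and y of box_lid in the frame of spice_box between -0.003 and 0.003 m and z of box_lid in the frame of spice_box between 0.1175 and 0.1225 m and angle between the x axis of box_lid and the x axis of spice_box, either way round below 0.03 rad and angle between the z axis of box_lid and the z axis of spice_box, either way round below 0.03 rad and contact force between box_lid and spice_box above 12 N), for 0.2 s.
At the end, for the whole second after the job is handed in: the loose jar stands upright (9 deg) on the floor of the middle bay; the lid is home in the ways, 3 mm short to 6 mm past level with the box ends, within 3 mm sideways, 2.5 mm in height, parallel within 1.7 deg, gripped by them (over 12 N); the other jars upright; all at rest (all of step 1 and all of step 3 and linear speed of box_lid below 0.01 m/s and linear speed of spice_jar below 0.02 m/s and angle between each of jar_black, salt's own z axis and vertical below 0.2 rad); the robot touches nothing.
It fails at once if a jar already in the box is tipped over or pulled out (angle between any of jar_black, salt's own z axis and vertical above 0.5 rad or distance of any of jar_black, salt from where it was at the start of the episode above 0.06 m).
It fails at once if the baby bottle or the soap bottle is pushed more than 3 cm or tipped (distance of any of bottle, soap from where it was at the start of the episode above 0.03 m or angle between any of bottle, soap's own z axis and vertical above 0.4 rad).
It also fails if it takes over 58 s, if anything falls off the work surface, if the arm or the gripper's body presses on something with over 40 N, if the wrist force passes 120 N, or if a joint passes its speed limit or range.

## Working session

There is one attempt and no reset: what is moved stays moved. The work goes in short steps, Python scripts to look and compute and a shell command to move; the robot and the scene stay as the last step left them, time stands still between calls to the robot, and variables do not carry over. Pictures are saved under pics/ and viewed, about 8 in all and at most 12, crops included, and the job is handed in when it is done.

```bash
ls; mkdir -p pics; cat > h.py <<'E'
import numpy as np, cv2
from plant import readout, optics, robot
from scipy.spatial.transform import Rotation as Ro
def cam(n):
    c=optics.read_camera(n); np.savez('/tmp/'+n,**c); return c
def load(n): return dict(np.load('/tmp/'+n+'.npz'))
def pt(c,u,v,z=None,d=None):
    K=np.array(c['intrinsics']);R=np.array(c['R']);t=np.array(c['t'])
    p=cv2.undistortPoints(np.array([[[u,v]]],float),K,np.array(c['dist_coeffs'],float))[0,0]
    r=R.T@np.array([p[0],p[1],1]); o=-R.T@t
    if z is not None: return o+r*(z-o[2])/r[2]
    if d is None:
        w=c['depth'][int(v)-1:int(v)+2,int(u)-1:int(u)+2]; d=np.median(w)
    return o+r*d
def cloud(c):
    h,w=c['depth'].shape; uv=np.stack(np.meshgrid(np.arange(w),np.arange(h)),-1).reshape(-1,1,2).astype(float)
    p=cv2.undistortPoints(uv,np.array(c['intrinsics']),np.array(c['dist_coeffs'],float))[:,0]
    X=np.c_[p,np.ones(len(p))]*c['depth'].reshape(-1,1)
    return ((X-c['t'])@np.array(c['R'])).reshape(h,w,3)
E
python3 - <<'E'
from h import *
a=cam('top');b=cam('scene')
cv2.imwrite('pics/top.png',a['frame'][...,::-1]);cv2.imwrite('pics/scene.png',b['frame'][...,::-1])
s=readout.read_state();print(s)
for c in(a,b):print(-np.array(c['R']).T@c['t'])
E
```

```text
pics
{'t': 0.1, 'q': array([-1.38242138e+00,  1.31068223e-01,  1.48919582e+00, -5.85063040e-06,
        1.52299314e+00, -8.53802637e-02]), 'dq': array([-1.41899940e-04, -9.14062590e-04, -1.29646584e-03, -1.96065077e-04,
        7.75831870e-05, -1.81229623e-04]), 'joint_torque': array([ 9.62062732e-04, -5.61340749e+01, -4.93095696e+01,  7.69318035e-02,
        2.91464163e-02, -8.72064311e-05]), 'tool_pos': array([ 0.16214537, -0.57715209,  0.22868876]), 'orientation': array([-1.32520757,  1.00607002, -1.00400682]), 'force': array([ 0.11522417,  0.24464739, -0.59334388]), 'wrist_torque': array([ 0.00395425, -0.02619258,  0.01703437]), 'opening': 0.09307377306363059}
[0.26344286 0.13544844 1.30991523]
[ 1.27132023 -0.47226354  1.11530044]
```

View pics/top.png

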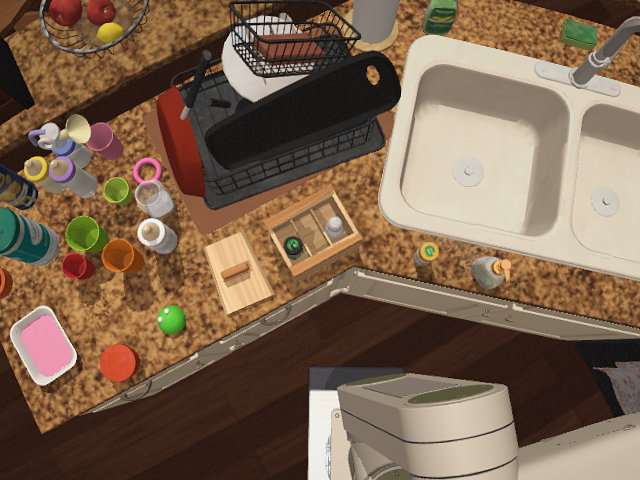

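View pics/scene.png

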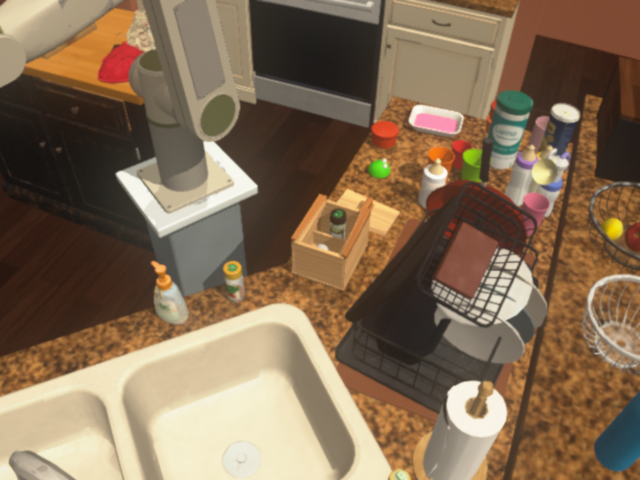

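```bash
python3 - <<'E'
from h import *
a=load('top');f=a['frame'][...,::-1]
c=cv2.resize(f[170:330,190:390],None,fx=4,fy=4,interpolation=cv2.INTER_CUBIC)[:600]
cv2.imwrite('pics/crop.png',c)
s=readout.read_state();print(Ro.from_rotvec(s['orientation']).as_matrix().round(3))
X=cloud(a)
for n,u,v in [('barc',235,270),('green',293,245),('salt',334,226),('jar',428,251),('soap',490,270),('bottle',152,232),('lid',225,255)]:
    print(n,pt(a,u,v).round(3))
E
```

```text
[[ 0.27  -0.     0.963]
 [-0.963  0.002  0.27 ]
 [-0.002 -1.     0.   ]]
barc [0.421 0.337 0.038]
green [0.469 0.2   0.115]
salt [0.517 0.111 0.096]
jar [ 0.462 -0.097  0.108]
soap [ 0.422 -0.235  0.11 ]
bottle [0.488 0.508 0.137]
lid [0.46  0.366 0.011]
```

View pics/crop.png

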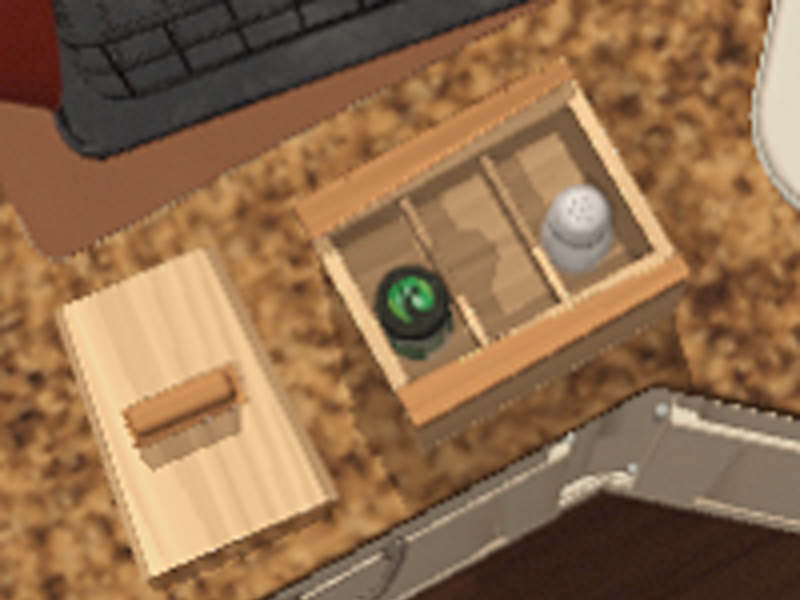

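```bash
python3 - <<'E'
from h import *
a=load('top')
g=lambda x,y,z: pt(a,190+(x-1.5)/4,170+(y-1.5)/4,z=z)
B=np.array([g(*p,.132)for p in[(298,207),(568,60),(688,268),(414,424)]])
print(B.round(4),'box c',B.mean(0)); print('len',np.linalg.norm(np.roll(B,-1,0)-B,axis=1))
for p,q in[(1,0),(2,3)]:print(np.degrees(np.arctan2(*(B[q]-B[p])[[1,0]])))
for p,q in[(1,2),(0,3)]:print('yaxis',np.degrees(np.arctan2(*(B[q]-B[p])[[1,0]])))
L=np.array([g(*p,.012)for p in[(60,308),(205,247),(337,495),(150,578)]])
print(L.round(4));n=(L[0]+L[1])/2;w=(L[2]+L[3])/2
print('lid c',(n+w)/2,'len',np.linalg.norm(n-w),'yaw',np.degrees(np.arctan2(*(n-w)[[1,0]])),np.linalg.norm(L[0]-L[1]),np.linalg.norm(L[2]-L[3]))
# cloud checks
X=cloud(a)
def sel(u0,u1,v0,v1,z0,z1):
    P=X[v0:v1,u0:u1].reshape(-1,3);P=P[(P[:,2]>z0)&(P[:,2]<z1)];return P
P=sel(195,285,225,320,.008,.016); r=cv2.minAreaRect(P[:,:2].astype('f')); print('lid',r,np.median(P[:,2]))
P=sel(195,285,225,320,.03,.045); r=cv2.minAreaRect((P[:,:2]*1).astype('f')); print('bar',r,np.median(P[:,2]))
P=sel(260,370,180,285,.125,.14); r=cv2.minAreaRect(P[:,:2].astype('f')); print('box',r,np.median(P[:,2]))
P=sel(410,445,238,270,.098,.115); print('jar',P.mean(0),(P.max(0)+P.min(0))/2,np.ptp(P,0),cv2.minEnclosingCircle(P[:,:2].astype('f')))
E
```

```text
[[0.5172 0.263  0.132 ]
 [0.6024 0.1177 0.132 ]
 [0.4873 0.0514 0.132 ]
 [0.4002 0.1968 0.132 ]] box c [0.50179475 0.15722926 0.132     ]
len [0.1684566  0.13286157 0.16956109 0.13446612]
120.39680365474385
120.93473114239029
yaxis -150.03673274495853
yaxis -150.49903032730688
[[0.4791 0.4164 0.012 ]
 [0.5177 0.3309 0.012 ]
 [0.3715 0.247  0.012 ]
 [0.3205 0.355  0.012 ]]
lid c [0.42219235 0.33731227 0.012     ] len 0.16885606663558725 yaw 25.485484782972712 0.09387367086715961 0.11941081910596588
lid ((0.4281940162181854, 0.33184486627578735), (0.2135937511920929, 0.21362432837486267), 1.5276516675949097) 0.01193734308726022
bar ((0.4656035006046295, 0.2962326109409332), (0.07156263291835785, 0.17287851870059967), 21.581159591674805) 0.036964109948644366
box ((0.5025917887687683, 0.15886718034744263), (0.1416407823562622, 0.16995665431022644), 30.498197555541992) 0.13221516440451925
jar [ 0.46284596 -0.09902279  0.10568266] [ 0.46304845 -0.09896097  0.10532302] [0.04038086 0.03876093 0.01462828] ((0.46331438422203064, -0.09940647333860397), 0.020495301112532616)
```

```bash
cat > w.py <<'E'
import sys
from h import *
# w.py x y z yaw : tool-frame deltas in cm/deg to reach the pose (tool y straight down)
x,y,z,yaw=map(float,sys.argv[1:5]); s=readout.read_state(); R=Ro.from_rotvec(s['orientation']).as_matrix()
a=np.radians(yaw); tx=np.array([np.cos(a),np.sin(a),0]); ty=np.array([0,0,-1.]); T=np.c_[tx,ty,np.cross(tx,ty)]
d=np.array([x,y,z])-s['tool_pos']
print('t',round(s['t'],2),'pos',s['tool_pos'].round(4),'yaw',np.degrees(np.arctan2(R[1,0],R[0,0])).round(2),'F',s['force'].round(1),'open',round(s['opening'],4),'q6',s['q'][5].round(2))
print('tool shift cm',(R.T@d*100).round(2),'turn',np.degrees(Ro.from_matrix(R.T@T).as_rotvec()).round(2),'| in target axes',(T.T@d*100).round(2))
E
python3 -m creep '[[[0,-1.5,-3,1.7,0,0,0],[0,-3.3,0,3.7,0,0,0],[0,-3.3,0,3.7,0,0,0],[0,-3.3,0,3.7,0,0,0],[0,-3.3,0,3.7,0,0,0],[0,-3.3,0,3.7,0,0,0],[0,-3.3,0,3.7,0,0,0],[0,-3.3,0,3.7,0,0,0]]]' 20; python3 w.py 0.463 -0.099 0.25 30.5
```

```text
t: 0.9
tool_pos: [0.3602, -0.263, 0.2561]
orientation: [-1.318, 1.018, -1.007]
force: [0.4, -0.8, 0.5]
opening: 0.093
t 0.9 pos [ 0.3602 -0.263   0.2561] yaw -74.92 F [ 0.4 -0.8  0.5] open 0.093 q6 0.56
tool shift cm [-13.15   0.71  14.2 ] turn [  -0.4  -105.42   -0.34] | in target axes [17.18  0.61  8.91]
```

```bash
python3 -m creep '[[[0,-3.3,0,3.5,0,0,0],[0,-3.3,0,3.5,0,0,0],[0,-3.3,0,3.5,0,0,0],[0,-3.3,0,3.5,0,0,0],[0,0,0,0,0,-8.5,0],[0,0,0,0,0,-8.5,0],[0,0,0,0,0,-8.5,0],[0,0,0,0,0,-8.5,0]]]'
python3 -m creep '[[[0,0,0,0,0,-8.5,0],[0,0,0,0,0,-8.5,0],[0,0,0,0,0,-8.5,0],[0,0,0,0,0,-8.5,0],[0,0,0,0,0,-8.5,0],[0,0,0,0,0,-8.5,0],[0,0,0,0,0,-8.5,0],[0,0,0,0,0,-8.5,0]]]'; python3 w.py 0.463 -0.099 0.25 30.5; python3 - <<'E'
from h import *
c=cam('wrist');cv2.imwrite('pics/wr1.png',c['frame'][...,::-1])
P=cloud(c).reshape(-1,3);P=P[(P[:,2]>.095)&(P[:,2]<.115)&(np.hypot(P[:,0]-.463,P[:,1]+.099)<.05)]
print(len(P),cv2.minEnclosingCircle(P[:,:2].astype('f')) if len(P) else 0)
E
```

```text
t: 1.7
tool_pos: [0.4647, -0.0826, 0.2543]
orientation: [-1.492, 0.556, -0.543]
force: [-0.5, -0.2, 0.7]
opening: 0.093
t: 2.5
tool_pos: [0.4624, -0.0813, 0.2504]
orientation: [-1.52, -0.381, 0.395]
force: [0.5, -0.2, 0.1]
opening: 0.0929
t 2.5 pos [ 0.4624 -0.0813  0.2504] yaw 28.43 F [ 0.5 -0.2  0.1] open 0.0929 q6 -0.79
tool shift cm [-0.79  0.02 -1.58] turn [-0.96 -2.07 -0.26] | in target axes [-0.85  0.04 -1.55]
1504 ((0.46434634923934937, -0.09974178671836853), 0.020831897854804993)
```

View pics/wr1.png

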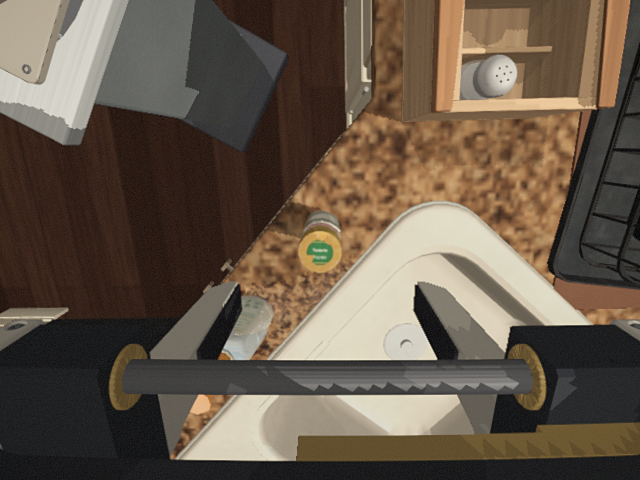

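```bash
python3 -m creep '[[[0,-0.8,0,-1.6,0,0,0],[0,0,0,0,-0.5,8.5,0],[0,0,0,0,0,8.5,0],[0,0,0,0,0,8.5,0],[0,0,4,0,0,0,0],[0,0,4,0,0,0,0],[0,0,0,0,0,0,0],[0,0,0,0,0,0,0]]]';python3 w.py 0.464 -0.0995 0.091 3
```

```text
t: 3.35
tool_pos: [0.4619, -0.0994, 0.1682]
orientation: [-1.566, -0.016, 0.031]
force: [-0.1, 0.4, 0.1]
opening: 0.0932
t 3.35 pos [ 0.4619 -0.0994  0.1682] yaw 1.73 F [-0.1  0.4  0.1] open 0.0932 q6 -0.35
tool shift cm [ 0.28  7.71 -0.05] turn [-0.28 -1.27 -0.52] | in target axes [ 0.21  7.72 -0.02]
```

```bash
python3 -m creep '[[[0,0.2,3,0,-0.3,0,-0.5],[0,0,3,0,0,0,0],[0,0,1.7,0,0,0,0],[1,0,0,0,0,0,0],[1,0,0,0,0,0,0],[1,0,0,0,0,0,0],[1,0,0,0,0,0,0],[1,0,0,0,0,0,0]]]' 20;python3 w.py 0.464 -0.0995 0.091 3
```

```text
t: 4.15
tool_pos: [0.4734, -0.1023, 0.1056]
orientation: [-1.578, -0.034, 0.004]
force: [-0.6, 0.8, 0.8]
opening: 0.0577
t 4.15 pos [ 0.4734 -0.1023  0.1056] yaw 1.41 F [-0.6  0.8  0.8] open 0.0577 q6 -0.34
tool shift cm [-0.96  1.44  0.31] turn [ 0.44 -1.6   1.07] | in target axes [-0.92  1.46  0.33]
```

```bash
python3 -m creep '[[[0,-0.9,0,0.3,0,-1.6,0],[0,0,0,0,0,0,0],[0,0,0,0,0,0,0],[0,0,0,0,0,0,0],[0,0,0,0,0,0,0],[0,0,0,0,0,0,0],[0,0,0,0,0,0,0],[0,0,0,0,0,0,0]]]' 20;python3 w.py 0.464 -0.0995 0.091 3
python3 - <<'E'
from h import *
c=cam('top')
P=cloud(c).reshape(-1,3);P=P[(P[:,2]>.07)&(P[:,2]<.125)&(np.hypot(P[:,0]-.463,P[:,1]+.099)<.06)]
print(len(P))
c=cam('scene');cv2.imwrite('pics/sc2.png',cv2.resize(c['frame'][200:350,120:320,::-1],None,fx=4,fy=4))
E
```

```text
t: 4.95
tool_pos: [0.4639, -0.0994, 0.1065]
orientation: [-1.578, -0.059, 0.027]
force: [-1.0, 0.2, -0.1]
opening: 0.0929
t 4.95 pos [ 0.4639 -0.0994  0.1065] yaw 3.14 F [-1.   0.2 -0.1] open 0.0929 q6 -0.37
tool shift cm [-0.02  1.55  0.01] turn [0.48 0.14 1.14] | in target axes [ 0.01  1.55 -0.01]
0
```

View pics/sc2.png

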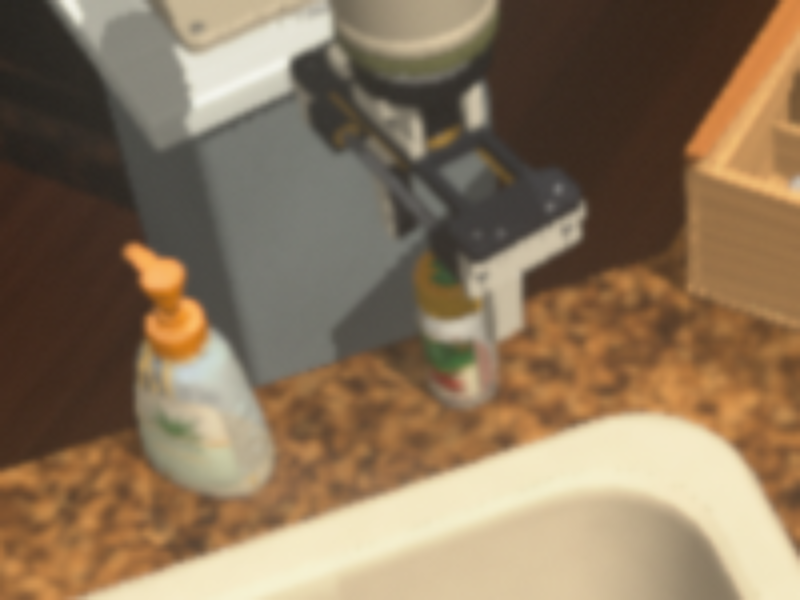

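Jar stands upright between the fingers, the soap is well clear. Lowering and closing.

```bash
python3 -m creep '[[[0,0,1.3,0,0.4,0,1],[0,0,0.3,0,0,0,0],[1,0,0,0,0,0,0],[1,0,0,0,0,0,0],[1,0,0,0,0,0,0],[1,0,0,0,0,0,0],[1,0,0,0,0,0,0],[1,0,0,0,0,0,0]]]' 20;python3 w.py 0.464 -0.0995 0.091 3;python3 -m creep '[[[1,0,0,0,0,0,0],[1,0,0,0,0,0,0],[1,0,0,0,0,0,0],[1,0,0,0,0,0,0],[1,0,-3,0,0,0,0],[1,0,-3,0,0,0,0],[1,0,-4,0,0,0,0],[1,0,-4,0,0,0,0]]]' 20;python3 w.py 0.502 0.158 0.24 30.5
```

```text
t: 5.85
tool_pos: [0.4652, -0.0998, 0.092]
orientation: [-1.573, -0.047, 0.039]
force: [0.4, -0.3, 0.6]
opening: 0.0498
t 5.85 pos [ 0.4652 -0.0998  0.092 ] yaw 3.15 F [ 0.4 -0.3  0.6] open 0.0498 q6 -0.37
tool shift cm [-0.11  0.1   0.03] turn [0.15 0.15 0.3 ] | in target axes [-0.11  0.1   0.03]
t: 6.65
tool_pos: [0.4591, -0.0978, 0.2277]
orientation: [-1.567, -0.035, 0.051]
force: [1.3, 0.5, -1.1]
opening: 0.0411
t 6.65 pos [ 0.4591 -0.0978  0.2277] yaw 3.14 F [ 1.3  0.5 -1.1] open 0.0411 q6 -0.37
tool shift cm [ 5.67 -1.2  25.31] turn [ -0.34 -27.36  -0.53] | in target axes [16.68 -1.23 19.86]
```

```bash
python3 -m creep '[[[1,0,-3,0,0,0,0],[1,0.9,0,4.2,0,0,0],[1,0.9,0,4.2,0,0,0],[1,0.9,0,4.2,0,0,0],[1,0.9,0,4.2,0,0,0],[1,0.9,0,4.2,0,0,0],[1,0.9,0,4.2,0,0,0],[1,0,0,0,0,-8.5,0]]]';python3 -m creep '[[[1,0,0,0,0,-8.5,0],[1,0,0,0,0,-8.5,0],[1,0,0,0,0,-1.5,0],[1,0,0,0,0,0,0],[1,0,0,0,0,0,0],[1,0,0,0,0,0,0],[1,0,0,0,0,0,0],[1,0,0,0,0,0,0]]]';python3 w.py 0.502 0.158 0.26 30.5
python3 - <<'E'
from h import *
c=cam('wrist');cv2.imwrite('pics/wr2.png',c['frame'][...,::-1])
X=cloud(c);P=X.reshape(-1,3);P=P[(abs(P[:,2]-.132)<.005)&(np.hypot(P[:,0]-.502,P[:,1]-.158)<.13)]
print(len(P),cv2.minAreaRect(P[:,:2].astype('f')))
E
```

```text
t: 7.45
tool_pos: [0.5044, 0.1635, 0.2671]
orientation: [-1.566, -0.154, 0.15]
force: [-0.5, -1.4, -1.0]
opening: 0.0408
t: 8.25
tool_pos: [0.5031, 0.1661, 0.2648]
orientation: [-1.531, -0.413, 0.416]
force: [-0.2, 0.3, -0.8]
opening: 0.0405
t 8.25 pos [0.5031 0.1661 0.2648] yaw 30.28 F [-0.2  0.3 -0.8] open 0.0405 q6 -0.31
tool shift cm [-0.5   0.48 -0.64] turn [ 0.01 -0.22 -0.1 ] | in target axes [-0.51  0.48 -0.64]
6616 ((0.49644532799720764, 0.16746455430984497), (0.14012816548347473, 0.14668911695480347), 30.467147827148438)
```

View pics/wr2.png

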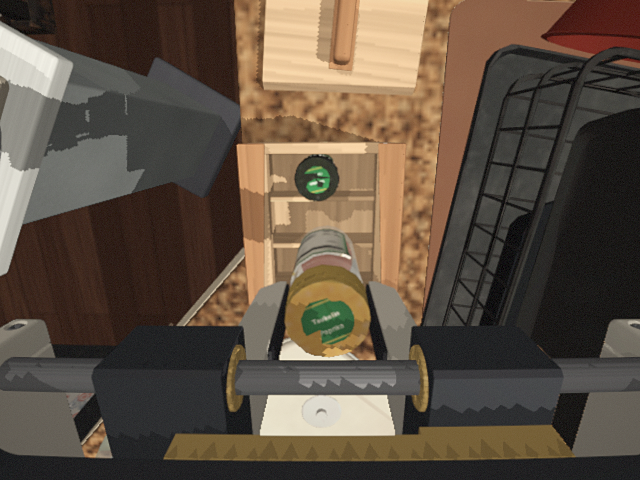

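```bash
python3 -m creep '[[[1,-0.5,0,-0.6,0,0,0],[1,0,2.5,0,0,0,0],[1,0,2.5,0,0,0,0],[1,0,2.5,0,0,0,0],[1,0,2,0,0,0,0],[1,0,0,0,0,0,0],[1,0,0,0,0,0,0],[1,0,0,0,0,0,0]]]';python3 w.py 0.502 0.158 0.105 30.5
python3 - <<'E'
from h import *
c=cam('top');cv2.imwrite('pics/top3.png',cv2.resize(c['frame'][170:300,250:400,::-1],None,fx=5,fy=4.5,interpolation=cv2.INTER_CUBIC)[:600])
E
```

```text
t: 9.1
tool_pos: [0.503, 0.1548, 0.1702]
orientation: [-1.533, -0.415, 0.41]
force: [-0.9, -0.3, -1.5]
opening: 0.0409
t 9.1 pos [0.503  0.1548 0.1702] yaw 30.17 F [-0.9 -0.3 -1.5] open 0.0409 q6 -0.32
tool shift cm [0.06 6.52 0.34] turn [ 0.16 -0.33  0.13] | in target axes [0.07 6.52 0.32]
```

```bash
python3 -m creep '[[[1,0.07,0,0.32,0.2,-0.3,0],[1,0,0,0,0,0,0],[1,0,0,0,0,0,0],[1,0,0.8,0,0,0,0],[1,0,0,0,0,0,0],[1,0,0,0,0,0,0],[1,0,0,0,0,0,0],[1,0,0,0,0,0,0]]]';python3 w.py 0.502 0.158 0.105 30.5
python3 - <<'E'
from h import *
c=cam('wrist');X=cloud(c)
P=X[200:345,270:385].reshape(-1,3);z=P[:,2]
m=(np.hypot(P[:,0]-.502,P[:,1]-.158)<.06)&(z>.05)
top=P[m&(z>z[m].max()-.004)];print(z[m].max(),len(top),cv2.minEnclosingCircle(top[:,:2].astype('f')))
E
```

```text
t: 9.95
tool_pos: [0.5041, 0.1589, 0.1653]
orientation: [-1.529, -0.424, 0.411]
force: [-0.9, -0.4, -0.7]
opening: 0.0408
t 9.95 pos [0.5041 0.1589 0.1653] yaw 30.53 F [-0.9 -0.4 -0.7] open 0.0408 q6 -0.33
tool shift cm [-0.28  6.03  0.04] turn [0.05 0.03 0.46] | in target axes [-0.23  6.03  0.03]
0.2102488515799396 56 ((0.5001026391983032, 0.16497936844825745), 0.022012751549482346)
```

```bash
python3 - <<'E'
from h import *
c=load('wrist');X=cloud(c)
m=(c['frame'][...,0]>90)&(c['frame'][...,2]<60)&(c['frame'][...,1]>60)
P=X[200:380,270:385][m[200:380,270:385]];print(len(P),np.histogram(P[:,2],np.arange(.13,.22,.005)))
P=X[200:380,270:385].reshape(-1,3);P=P[(abs(P[:,2]-.178)<.004)]
print(len(P),P.min(0),P.max(0),cv2.minEnclosingCircle(P[:,:2].astype('f')),cv2.fitEllipse(cv2.convexHull(P[:,:2].astype('f')*1000)))
E
```

```text
1600 (array([  0,   0,   0,   0,   4,  44, 262, 263, 337, 663,   6,   2,   6,
         1,   0,   0,   0]), array([0.13 , 0.135, 0.14 , 0.145, 0.15 , 0.155, 0.16 , 0.165, 0.17 ,
       0.175, 0.18 , 0.185, 0.19 , 0.195, 0.2  , 0.205, 0.21 , 0.215]))
5695 [0.47674868 0.13769697 0.17400758] [0.52522019 0.18018712 0.18193351] ((0.5013930797576904, 0.16364869475364685), 0.027187464758753777) ((503.60028076171875, 158.95205688476562), (40.72065353393555, 52.79520034790039), 115.51902770996094)
```

```bash
python3 -m creep '[[[1,-0.2,1.5,0,0,0,0.4],[1,0,1.5,0,0,0,0],[1,0,1.2,0,0,0,0],[1,0,0,0,0,0,0],[1,0,0,0,0,0,0],[1,0,0,0,0,0,0],[1,0,0,0,0,0,0],[1,0,0,0,0,0,0]]]';python3 w.py 0.502 0.158 0.103 30.5
```

```text
t: 10.8
tool_pos: [0.5016, 0.1576, 0.1184]
orientation: [-1.531, -0.416, 0.418]
force: [-0.6, -0.0, -1.3]
opening: 0.0409
t 10.8 pos [0.5016 0.1576 0.1184] yaw 30.52 F [-0.6 -0.  -1.3] open 0.0409 q6 -0.33
tool shift cm [0.05 1.54 0.02] turn [ 0.02  0.02 -0.08] | in target axes [0.05 1.54 0.02]
```

```bash
python3 -m creep '[[[1,0,1,0,0,0,0],[1,0,0.5,0,0,0,0],[1,0,0.1,0,0,0,0],[1,0,0,0,0,0,0],[1,0,0,0,0,0,0],[1,0,0,0,0,0,0],[1,0,0,0,0,0,0],[1,0,0,0,0,0,0]]]';python3 w.py 0.502 0.158 0.103 30.5
```

```text
t: 11.6
tool_pos: [0.5026, 0.1578, 0.1023]
orientation: [-1.531, -0.418, 0.417]
force: [-0.5, -0.6, -0.6]
opening: 0.0411
t 11.6 pos [0.5026 0.1578 0.1023] yaw 30.52 F [-0.5 -0.6 -0.6] open 0.0411 q6 -0.33
tool shift cm [-0.04 -0.07  0.05] turn [0.06 0.02 0.05] | in target axes [-0.04 -0.07  0.05]
```

```bash
python3 -m creep '[[[1,0,0.15,0,0,0,0],[1,0,0.05,0,0,0,0],[0.42,0,0,0,0,0,0],[0.42,0,0,0,0,0,0],[0.42,0,0,0,0,0,0],[0.42,0,0,0,0,0,0],[0.42,0,0,0,0,0,0],[0.42,0,0,0,0,0,0]]]';python3 w.py 0.502 0.158 0.103 30.5
python3 -m creep '[[[0.42,0,-2,0,0,0,0],[0.42,0,-3,0,0,0,0],[0.42,0,-3,0,0,0,0],[0.42,0,-4,0,0,0,0],[0.42,0,-3,0,0,0,0],[0,0,0,4.5,0,0,0],[0,0,0,4.5,0,0,0],[0,0,0,4.5,0,0,0]]]';python3 w.py 0.422 0.337 0.15 25.5
python3 - <<'E'
from h import *
c=cam('top');X=cloud(c)
P=X.reshape(-1,3);P=P[(P[:,2]>.108)&(P[:,2]<.122)&(np.hypot(P[:,0]-.502,P[:,1]-.158)<.03)];print(len(P),len(P) and cv2.minEnclosingCircle(P[:,:2].astype('f')),P.mean(0))
cv2.imwrite('pics/top4.png',cv2.resize(c['frame'][170:330,190:390,::-1],None,fx=4,fy=4,interpolation=cv2.INTER_CUBIC)[:600])
E
```

```text
t: 12.4
tool_pos: [0.5036, 0.1578, 0.102]
orientation: [-1.532, -0.42, 0.415]
force: [-0.4, -0.2, 0.4]
opening: 0.054
t 12.4 pos [0.5036 0.1578 0.102 ] yaw 30.52 F [-0.4 -0.2  0.4] open 0.054 q6 -0.33
tool shift cm [-0.13 -0.1   0.1 ] turn [0.13 0.02 0.17] | in target axes [-0.13 -0.1   0.1 ]
t: 13.2
tool_pos: [0.4348, 0.2728, 0.2573]
orientation: [-1.533, -0.412, 0.408]
force: [1.1, 1.0, 0.8]
opening: 0.0735
t 13.2 pos [0.4348 0.2728 0.2573] yaw 29.96 F [1.1 1.  0.8] open 0.0735 q6 -0.06
tool shift cm [ 2.07 10.72  6.22] turn [0.11 4.46 0.11] | in target axes [ 1.61 10.73  6.35]
276 ((0.5029845237731934, 0.15771913528442383), 0.02086321823298931) [0.50250153 0.15723192 0.11568008]
```

View pics/top4.png

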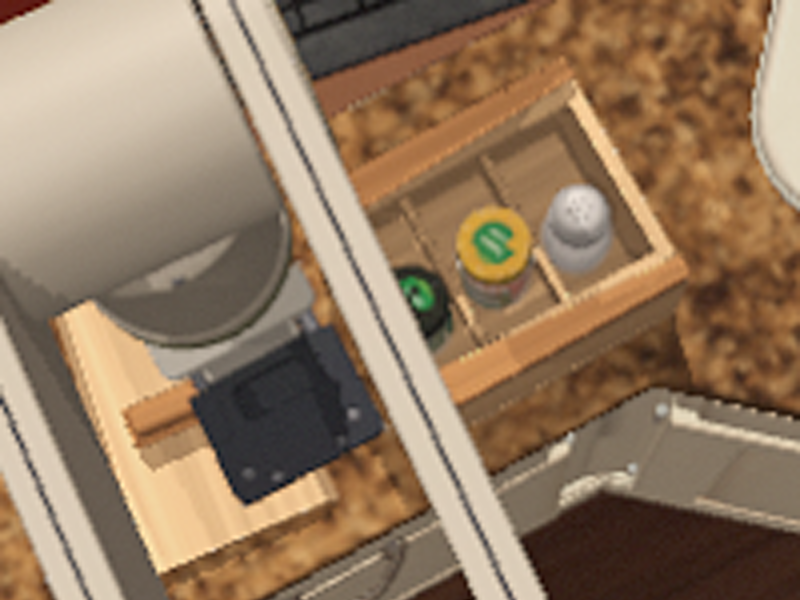

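```bash
python3 -m creep '[[[0,1,0,3,0,0,0],[0,1,0,3,0,0,0],[0,0,0,0,0,4.4,0],[0,0,3,0,0,0,0],[0,0,2,0,0,0,0],[0,0,0,0,0,0,0],[0,0,0,0,0,0,0],[0,0,0,0,0,0,0]]]';python3 w.py 0.422 0.337 0.025 25.5
python3 - <<'E'
from h import *
c=cam('wrist');cv2.imwrite('pics/wr5.png',c['frame'][...,::-1]);X=cloud(c)
P=X.reshape(-1,3);n=np.hypot(P[:,0]-.422,P[:,1]-.337)
Q=P[(abs(P[:,2]-.0375)<.004)&(n<.06)];print(len(Q),Q[:,2].mean(),cv2.minAreaRect(Q[:,:2].astype('f')))
Q=P[(abs(P[:,2]-.012)<.003)&(n<.13)];print(len(Q),Q[:,2].mean(),cv2.minAreaRect(Q[:,:2].astype('f')))
E
```

```text
t: 14.05
tool_pos: [0.4161, 0.3462, 0.2081]
orientation: [-1.537, -0.359, 0.354]
force: [0.0, -0.5, -0.3]
opening: 0.0934
t 14.05 pos [0.4161 0.3462 0.2081] yaw 26.05 F [ 0.  -0.5 -0.3] open 0.0934 q6 0.14
tool shift cm [ 0.05 18.31 -1.14] turn [-0.17  0.55  0.24] | in target axes [ 0.14 18.31 -1.09]
997 0.036657624038188244 ((0.4224022626876831, 0.3397209644317627), (0.017500750720500946, 0.063521608710289), 23.83556365966797)
13736 0.01143345989657073 ((0.435221791267395, 0.31052446365356445), (0.16966350376605988, 0.17507825791835785), 24.490217208862305)
```

View pics/wr5.png

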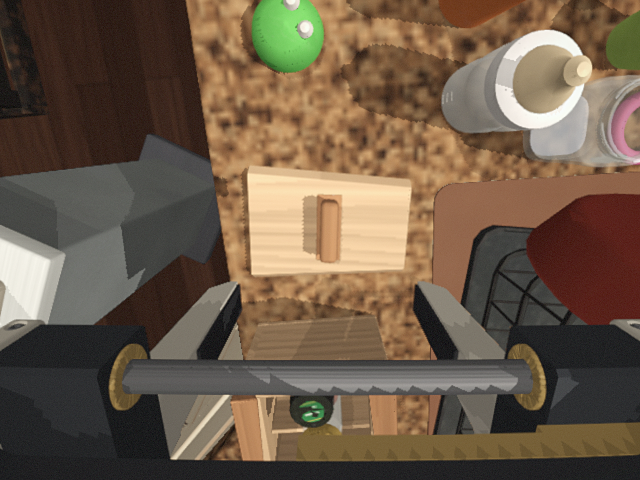

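```bash
python3 -m creep '[[[0,0.1,3,-0.9,0,1,0],[0,0,4,0,0,0,0],[0,0,4,0,0,0,0],[0,0,2,0,0,0,0],[0,0,0,0,0,0,0],[0,0,0,0,0,0,0],[0,0,0,0,0,0,0],[0,0,0,0,0,0,0]]]';python3 w.py 0.4223 0.339 0.026 24.8
```

```text
t: 14.9
tool_pos: [0.4305, 0.3434, 0.0882]
orientation: [-1.532, -0.359, 0.322]
force: [0.3, -0.3, -0.4]
opening: 0.0929
t 14.9 pos [0.4305 0.3434 0.0882] yaw 24.92 F [ 0.3 -0.3 -0.4] open 0.0929 q6 0.14
tool shift cm [-1.09  6.2  -0.09] turn [-0.35  0.13  1.47] | in target axes [-0.93  6.22 -0.05]
```

```bash
python3 -m creep '[[[0,-0.9,0,0,-0.3,0,1.5],[0,0,2,0,0,0,0],[0,0,2,0,0,0,0],[0,0,1,0,0,0,0],[0,0,0,0,0,0,0],[0,0,0,0,0,0,0],[0,0,0,0,0,0,0],[0,0,0,0,0,0,0]]]';python3 w.py 0.4223 0.339 0.026 24.8
```

```text
t: 15.7
tool_pos: [0.4255, 0.3425, 0.0459]
orientation: [-1.541, -0.346, 0.337]
force: [0.3, -0.4, -0.4]
opening: 0.093
t 15.7 pos [0.4255 0.3425 0.0459] yaw 24.95 F [ 0.3 -0.4 -0.4] open 0.093 q6 0.15
tool shift cm [-0.45  1.99 -0.19] turn [-0.1   0.15  0.37] | in target axes [-0.44  1.99 -0.18]
```

```bash
python3 -m creep '[[[0,-0.4,1,-0.2,0,0,0.4],[0,0,0.8,0,0,0,0],[0,0,0,0,0,0,0],[0,0,0,0,0,0,0],[0.3,0,0,0,0,0,0],[0.3,0,0,0,0,0,0],[0.3,0,0,0,0,0,0],[0.3,0,0,0,0,0,0]]]' 40;python3 w.py 0.4223 0.339 0.026 24.8
```

```text
t: 16.5
tool_pos: [0.4232, 0.3391, 0.0274]
orientation: [-1.542, -0.341, 0.341]
force: [-0.3, 0.2, 1.0]
opening: 0.0669
t 16.5 pos [0.4232 0.3391 0.0274] yaw 24.95 F [-0.3  0.2  1. ] open 0.0669 q6 0.14
tool shift cm [-0.08  0.14  0.03] turn [-0.11  0.15  0.02] | in target axes [-0.08  0.14  0.03]
```

```bash
python3 -m creep '[[[1,0,0.1,0,0,0,0],[1,0,0,0,0,0,0],[1,0,0,0,0,0,0],[1,0,0,0,0,0,0],[1,0,0,0,0,0,0],[1,0,0,0,0,0,0],[1,0,0,0,0,0,0],[1,0,0,0,0,0,0]]]' 55;python3 w.py 0.4223 0.339 0.026 24.8
python3 -m creep '[[[1,0,0,0,0,0,0],[1,0,-2,0,0,0,0],[1,0,-4,0,0,0,0],[1,0,-4,0,0,0,0],[1,0,-4,0,0,0,0],[1,0,-4,0,0,0,0],[1,0,-4,0,0,0,0],[1,0,0,0,0,0,0]]]';python3 w.py 0.422 0.337 0.26 24.8
python3 - <<'E'
from h import *
c=cam('wrist');cv2.imwrite('pics/wr6.png',c['frame'][...,::-1])
E
```

```text
t: 17.3
tool_pos: [0.4233, 0.3392, 0.0267]
orientation: [-1.541, -0.342, 0.341]
force: [-0.5, -1.0, -0.7]
opening: 0.0174
t 17.3 pos [0.4233 0.3392 0.0267] yaw 24.95 F [-0.5 -1.  -0.7] open 0.0174 q6 0.14
tool shift cm [-0.1   0.07  0.02] turn [-0.12  0.15  0.04] | in target axes [-0.1   0.07  0.02]
t: 18.1
tool_pos: [0.4198, 0.3363, 0.2487]
orientation: [-1.546, -0.332, 0.351]
force: [1.1, 0.5, -2.5]
opening: 0.0178
t 18.1 pos [0.4198 0.3363 0.2487] yaw 24.94 F [ 1.1  0.5 -2.5] open 0.0178 q6 0.14
tool shift cm [ 0.21 -1.13 -0.03] turn [-0.01  0.14 -0.68] | in target axes [ 0.23 -1.13 -0.03]
```

View pics/wr6.png

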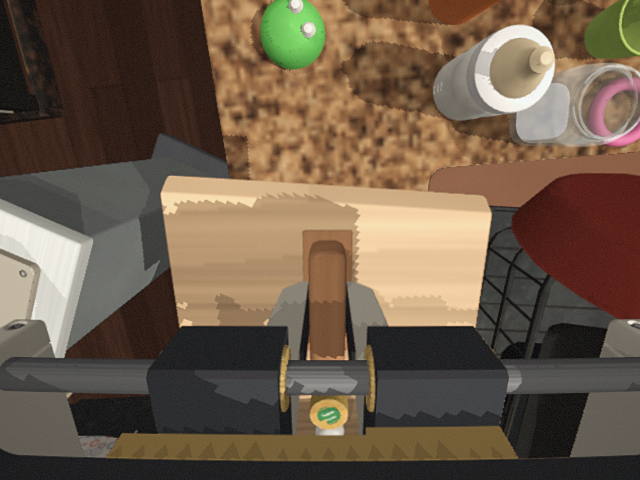

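```bash
cat > lid.py <<'E'
from h import *
def lid(c,s):
    R=Ro.from_rotvec(s['orientation']).as_matrix();X=((cloud(c)-s['tool_pos'])@R)*1000  # tool frame mm
    P=X.reshape(-1,3); m=(abs(P[:,1]-14.7)<5)&(abs(P[:,0])<110)&(P[:,2]>18)&(P[:,2]<80)&(abs(P[:,0])>15)
    Q=P[m]; A=np.c_[Q[:,[0,2]],np.ones(len(Q))]; k=np.linalg.lstsq(A,Q[:,1],rcond=None)[0]
    r=abs(Q[:,1]-A@k); Q=Q[r<1.5];A=np.c_[Q[:,[0,2]],np.ones(len(Q))];k=np.linalg.lstsq(A,Q[:,1],rcond=None)[0]
    print('plane: tilt deg',np.degrees(k[:2]).round(2),'y at bar',k[2].round(1),'x range',np.percentile(Q[:,0],[.2,99.8]).round(1))
    E=[]
    for a in np.arange(-70,71,10):
        q=Q[abs(Q[:,0]-a)<5,2]
        if len(q)>20:E.append((a,np.percentile(q,99)))
    E=np.array(E);print(E.round(1).tolist()); f=np.polyfit(E[:,0],E[:,1],1);print('edge slope',f[0],'expect -.0624; intercept',f[1],'expect 51.05')
E
python3 - <<'E'
from lid import *
lid(load('wrist'),readout.read_state())
E
```

```text
plane: tilt deg [-0.19  2.35] y at bar 10.7 x range [-82.9  85.4]
[[-70.0, 57.3], [-60.0, 56.5], [-50.0, 55.8], [-40.0, 55.3], [-30.0, 54.6], [-20.0, 53.8], [20.0, 51.1], [30.0, 50.6], [40.0, 49.7], [50.0, 49.2], [60.0, 48.9], [70.0, 48.0]]
edge slope -0.06554281608455392 expect -.0624; intercept 52.56809327466264 expect 51.05
```

```bash
python3 - <<'E'
from lid import *
s0=readout.read_state();c=cam('wrist');s1=readout.read_state();print(s0['tool_pos'],s1['tool_pos'],s0['orientation'],s1['orientation'])
lid(c,s0)
R=Ro.from_rotvec(s0['orientation']).as_matrix();X=((cloud(c)-s0['tool_pos'])@R)*1000
for u,v in [(327,260),(327,300),(327,330),(220,220),(220,280),(440,220),(440,280)]:print(u,v,np.median(X[v-1:v+2,u-1:u+2].reshape(-1,3),0).round(1))
E
```

```text
[0.41873217 0.33560129 0.24530744] [0.41764533 0.33488641 0.24244894] [-1.54760792 -0.32934319  0.35388341] [-1.54913187 -0.32619325  0.35713091]
plane: tilt deg [-0.04  0.73] y at bar 15.0 x range [-84.2  84.2]
[[-70.0, 56.2], [-60.0, 55.2], [-50.0, 54.6], [-40.0, 53.9], [-30.0, 53.6], [-20.0, 52.6], [20.0, 50.0], [30.0, 49.5], [40.0, 49.0], [50.0, 48.4], [60.0, 47.6], [70.0, 47.0]]
edge slope -0.06399711175434002 expect -.0624; intercept 51.459042054530606 expect 51.05
327 260 [ 0.1 -9.6 28.2]
327 300 [  0.1 -10.6   8.7]
327 330 [  0.1 -10.8  -7.2]
220 220 [-54.8  15.3  41.1]
220 280 [-57.7  15.7   7.5]
440 220 [58.2 14.9 41.1]
440 280 [61.5 15.6  7.3]
```

```bash
python3 -m creep '[[[1,0,-2,0,0,0,0],[1,-1.1,0,-3.7,0,0,0],[1,-1.1,0,-3.7,0,0,0],[1,-1.1,0,-3.7,0,0,0],[1,-1.1,0,-3.7,0,0,0],[1,-1.1,0,-3.7,0,0,0],[1,-1.1,0,-3.7,0,0,0],[1,0,0,0,0,0,0]]]';python3 w.py 0.45 0.1 0.25 120.5
python3 -m creep '[[[1,0,0,0,0,-8.5,0],[1,0,0,0,0,-8.5,0],[1,0,0,0,0,-8.5,0],[1,0,0,0,0,-8.5,0],[1,0,0,0,0,-8.5,0],[1,0,0,0,0,-8.5,0],[1,0,0,0,0,-8.5,0],[1,0,0,0,0,-8.5,0]]]';python3 w.py 0.565 0.05 0.23 120.5
```

```text
t: 19.0
tool_pos: [0.4424, 0.0957, 0.2409]
orientation: [-1.553, -0.301, 0.389]
force: [-0.0, -0.4, -3.3]
opening: 0.0174
t 19.0 pos [0.4424 0.0957 0.2409] yaw 25.22 F [-0.  -0.4 -3.3] open 0.0174 q6 -0.33
tool shift cm [ 0.81 -0.95  0.07] turn [ -2.8  -95.26  -2.33] | in target axes [-0.01 -0.91 -0.87]
t: 19.8
tool_pos: [0.4314, 0.0967, 0.2188]
orientation: [-1.125, -1.185, 1.315]
force: [-0.4, -0.1, -2.2]
opening: 0.0179
t 19.8 pos [0.4314 0.0967 0.2188] yaw 94.05 F [-0.4 -0.1 -2.2] open 0.0179 q6 -1.53
tool shift cm [ -5.62  -2.16 -12.86] turn [ -5.17 -26.48   0.2 ] | in target axes [-10.8   -1.12  -9.14]
```

```bash
python3 -m creep '[[[1,0,-2,0,-5,0,0],[1,0,-1,0,0,-8.5,0],[1,0,0,0,0,-8.5,0],[1,0,0,0,0,-8.5,0],[1,0,0,0,0,0,0],[1,-3.4,0,-2.9,0,0,0],[1,-3.4,0,-2.9,0,0,0],[1,0,0,0,0,0,0]]]';python3 w.py 0.565 0.05 0.2 120.5
```

```text
t: 20.6
tool_pos: [0.5083, 0.0712, 0.2252]
orientation: [-0.897, -1.546, 1.604]
force: [-1.7, -0.4, -3.4]
opening: 0.0175
t 20.6 pos [0.5083 0.0712 0.2252] yaw 119.74 F [-1.7 -0.4 -3.4] open 0.0175 q6 -2.04
tool shift cm [-4.66  2.38 -3.97] turn [-2.13 -0.76  0.04] | in target axes [-4.71  2.52 -3.81]
```

```bash
python3 -m creep '[[[1,-2.3,0,-1.9,-2,-0.7,0],[1,-2.3,0,-1.9,0,0,0],[1,0,0,0,0,0,0],[1,0,0,0,0,0,0],[1,0,1.5,0,0,0,0],[1,0,1.5,0,0,0,0],[1,0,0,0,0,0,0],[1,0,0,0,0,0,0]]]';python3 w.py 0.5654 0.0503 0.16 120.5
```

```text
t: 21.4
tool_pos: [0.5575, 0.0534, 0.1801]
orientation: [-0.9, -1.563, 1.58]
force: [0.0, 0.2, -3.1]
opening: 0.0179
t 21.4 pos [0.5575 0.0534 0.1801] yaw 119.4 F [ 0.   0.2 -3.1] open 0.0179 q6 -2.08
tool shift cm [-0.68  1.99 -0.58] turn [-1.02 -1.09  0.7 ] | in target axes [-0.66  2.01 -0.53]
```

```bash
python3 -m creep '[[[1,-3,0,-0.3,-1,-1,0.7],[1,-3,0,-0.3,0,0,0],[1,0,0,0,0,0,0],[1,0,0,0,0,0,0],[1,0,1.5,0,0,0,0],[1,0,0,0,0,0,0],[1,0,0,0,0,0,0],[1,0,0,0,0,0,0]]]';python3 w.py 0.5934 0.0029 0.151 120.5
python3 - <<'E'
from lid import *
s=readout.read_state();c=cam('wrist');cv2.imwrite('pics/wr7.png',c['frame'][...,::-1]);lid(c,s)
c=cam('top');cv2.imwrite('pics/top7.png',cv2.resize(c['frame'][170:320,250:450,::-1],None,fx=4,fy=4,interpolation=cv2.INTER_CUBIC))
E
```

```text
t: 22.2
tool_pos: [0.5915, 0.0066, 0.1643]
orientation: [-0.907, -1.592, 1.59]
force: [0.7, 0.4, -2.8]
opening: 0.0173
t 22.2 pos [0.5915 0.0066 0.1643] yaw 120.63 F [ 0.7  0.4 -2.8] open 0.0173 q6 -2.18
tool shift cm [-0.42  1.33  0.03] turn [0.06 0.13 0.02] | in target axes [-0.42  1.33  0.03]
plane: tilt deg [0.02 0.74] y at bar 14.9 x range [-84.8  83.4]
[[-70.0, 56.3], [-60.0, 55.7], [-50.0, 55.1], [-40.0, 54.6], [-30.0, 53.6], [-20.0, 53.1], [20.0, 50.5], [30.0, 49.9], [40.0, 49.1], [50.0, 48.8], [60.0, 48.1], [70.0, 47.5]]
edge slope -0.06376708673121381 expect -.0624; intercept 51.86375245898023 expect 51.05
```

View pics/top7.png

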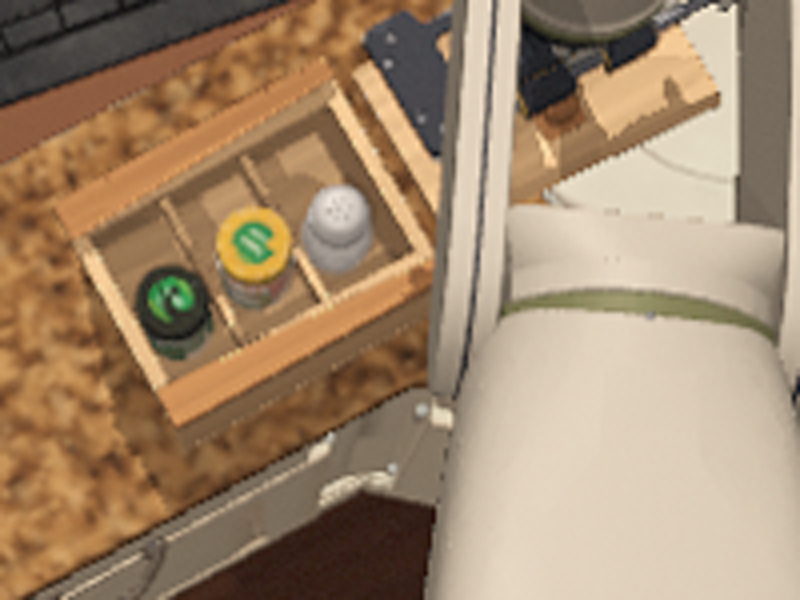

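```bash
python3 -m creep '[[[1,-0.4,0.8,0,0,0,0],[1,0,0.5,0,0,0,0],[1,0,0,0,0,0,0],[1,0,0,0,0,0,0],[1,0,0,0,0,0,0],[1,0,0,0,0,0,0],[1,0,0,0,0,0,0],[1,0,0,0,0,0,0]]]';python3 w.py 0.5934 0.0029 0.151 120.5
```

```text
t: 23.1
tool_pos: [0.5946, 0.0028, 0.1512]
orientation: [-0.909, -1.593, 1.59]
force: [0.1, 0.8, -2.8]
opening: 0.0171
t 23.1 pos [0.5946 0.0028 0.1512] yaw 120.62 F [ 0.1  0.8 -2.8] open 0.0171 q6 -2.19
tool shift cm [0.07 0.02 0.1 ] turn [ 0.14  0.12 -0.04] | in target axes [0.07 0.02 0.1 ]
```

```bash
python3 -m creep '[[[1,1,0,0.1,0,0,0],[1,1,0,0,0,0,0],[1,1,0,0,0,0,0],[1,1,0,0,0,0,0],[1,1,0,0,0,0,0],[1,0,0,0,0,0,0],[1,0,0,0,0,0,0],[1,0,0,0,0,0,0]]]';python3 w.py 0.5527 0.0719 0.149 120.5
```

```text
t: 23.9
tool_pos: [0.5654, 0.0505, 0.1517]
orientation: [-0.908, -1.595, 1.591]
force: [0.3, -0.1, -2.7]
opening: 0.0175
t 23.9 pos [0.5654 0.0505 0.1517] yaw 120.73 F [ 0.3 -0.1 -2.7] open 0.0175 q6 -2.11
tool shift cm [ 2.49  0.26 -0.  ] turn [ 0.18  0.23 -0.04] | in target axes [2.49 0.27 0.01]
```

```bash
python3 -m creep '[[[1,1,0.3,0,0,0,0],[1,1,0.1,0,0,0,0],[1,1,0.05,0,0,0,0],[1,1,0,0,0,0,0],[1,1,0,0,0,0,0],[1,0,0,0,0,0,0],[1,0,0,0,0,0,0],[1,0,0,0,0,0,0]]]';python3 w.py 0.5324 0.1063 0.147 120.5
```

```text
t: 24.7
tool_pos: [0.5378, 0.0972, 0.147]
orientation: [-0.909, -1.596, 1.59]
force: [-0.1, 0.5, -2.7]
opening: 0.018
t 24.7 pos [0.5378 0.0972 0.147 ] yaw 120.72 F [-0.1  0.5 -2.7] open 0.018 q6 -2.02
tool shift cm [1.06 0.   0.  ] turn [ 0.22  0.22 -0.06] | in target axes [1.06 0.   0.01]
```

```bash
python3 -m creep '[[[1,1,0.05,0,0,-0.2,0],[1,1,0,0,0,0,0],[1,1,0,0,0,0,0],[1,1,0,0,0,0,0],[1,0,0,0,0,0,0],[1,0,0,0,0,0,0],[1,0,0,0,0,0,0],[1,0,0,0,0,0,0]]]';python3 w.py 0.502 0.158 0.147 120.5
```

```text
t: 25.5
tool_pos: [0.5158, 0.1345, 0.1469]
orientation: [-0.907, -1.599, 1.593]
force: [-0.1, 0.0, -2.1]
opening: 0.0179
t 25.5 pos [0.5158 0.1345 0.1469] yaw 120.93 F [-0.1  0.  -2.1] open 0.0179 q6 -1.95
tool shift cm [ 2.73 -0.01 -0.02] turn [ 0.26  0.43 -0.08] | in target axes [ 2.73 -0.01 -0.  ]
```

```bash
python3 -m creep '[[[1,1,0.05,0,0,-0.4,0],[1,1,0,0,0,0,0],[1,0,0,0,0,0,0],[1,0,0,0,0,0,0],[1,0.4,0,0,0,0,0],[1,0,0,0,0,0,0],[1,0,0,0,0,0,0],[1,0,0,0,0,0,0]]]';python3 w.py 0.502 0.158 0.147 120.5
```

```text
t: 26.3
tool_pos: [0.5035, 0.1561, 0.1469]
orientation: [-0.906, -1.603, 1.596]
force: [1.1, 0.7, -0.7]
opening: 0.018
t 26.3 pos [0.5035 0.1561 0.1469] yaw 121.22 F [ 1.1  0.7 -0.7] open 0.018 q6 -1.91
tool shift cm [ 0.24 -0.01  0.03] turn [ 0.36  0.72 -0.14] | in target axes [ 0.24 -0.01  0.03]
```

```bash
python3 -m creep '[[[1,0.2,0,0,0,-0.6,0],[1,0.2,0,0,0,0,0],[1,0.1,0,0,0,0,0],[1,0.1,0,0,0,0,0],[1,0.1,0,0,0,0,0],[1,0.1,0,0,0,0,0],[1,0.1,0,0,0,0,0],[1,0.1,0,0,0,0,0]]]';python3 w.py 0.502 0.158 0.147 120.5
```

```text
t: 27.1
tool_pos: [0.5024, 0.158, 0.1467]
orientation: [-0.912, -1.607, 1.608]
force: [4.6, -4.3, -3.3]
opening: 0.0174
t 27.1 pos [0.5024 0.158  0.1467] yaw 121.65 F [ 4.6 -4.3 -3.3] open 0.0174 q6 -1.91
tool shift cm [ 0.02 -0.03  0.04] turn [ 0.44  1.15 -0.81] | in target axes [ 0.02 -0.03  0.04]
```

```bash
python3 -m creep '[[[1,0.2,0,0,0,0,0.5],[1,0.3,0,0,0,0,0],[1,0.3,0,0,0,0,0],[1,0.3,0,0,0,0,0],[1,0.3,0,0,0,0,0],[1,0.3,0,0,0,0,0],[1,0.3,0,0,0,0,0],[1,0.3,0,0,0,0,0]]]';python3 w.py 0.502 0.158 0.147 120.5
```

```text
t: 27.9
tool_pos: [0.5022, 0.1584, 0.1466]
orientation: [-0.961, -1.595, 1.632]
force: [9.4, -14.0, -3.4]
opening: 0.0179
t 27.9 pos [0.5022 0.1584 0.1466] yaw 121.22 F [  9.4 -14.   -3.4] open 0.0179 q6 -1.86
tool shift cm [-0.03 -0.04  0.03] turn [ 0.62  0.74 -3.39] | in target axes [-0.03 -0.04  0.03]
```

```bash
python3 -m creep '[[[1,0.35,0,0,0,0,0],[1,0.4,0,0,0,0,0],[1,0.4,0,0,0,0,0],[1,0.4,0,0,0,0,0],[1,0,0,0,0,0,0],[0.4,0,0,0,0,0,0],[0.4,0,0,0,0,0,0],[0.4,0,0,0,0,0,0]]]';python3 w.py 0.502 0.158 0.147 120.5
```

```text
t: 28.7
tool_pos: [0.502, 0.1585, 0.147]
orientation: [-0.987, -1.588, 1.644]
force: [-0.2, 0.6, 0.0]
opening: 0.0379
t 28.7 pos [0.502  0.1585 0.147 ] yaw 120.97 F [-0.2  0.6  0. ] open 0.0379 q6 -1.83
tool shift cm [-0.05  0.01  0.02] turn [ 0.72  0.5  -4.77] | in target axes [-0.05  0.    0.02]
```

Released; rise and look.

```bash
python3 -m creep '[[[0.4,0,0,0,0,0,0],[0.4,0,0,0,0,0,0],[0.4,0,-2,0,0,0,0],[0.4,0,-4,0,0,0,0],[0.4,0,-4,0,0,0,-4.8],[0.4,0,-4,0,0,0,0],[0.4,0,0,-4,0,0,0],[0.4,0,0,-4,0,0,0]]]';python3 -m creep '[[[0.4,0,0,-4,0,0,0],[0.4,0,0,-4,0,0,0],[0.4,0,0,0,0,0,0],[0.4,0,0,0,0,0,0],[0.4,0,0,0,0,0,0],[0.4,0,0,0,0,0,0],[0.4,0,0,0,0,0,0],[0.4,0,0,0,0,0,0]]]'
python3 - <<'E'
from h import *
s=readout.read_state();print(s['tool_pos'])
c=cam('wrist');cv2.imwrite('pics/wr8.png',c['frame'][...,::-1]);cam('top')
P=cloud(c).reshape(-1,3);e=np.array([[-.5075,.8616],[-.8616,-.5075]])
b=np.c_[(P[:,:2]-[.502,.158])@e.T,P[:,2]]*1000;b=b[(abs(b[:,0])<110)&(abs(b[:,1])<85)]
Q=b[abs(b[:,2]-158)<5];print('bar',len(Q),Q.min(0),Q.max(0),np.median(Q,0))
Q=b[(abs(b[:,2]-132)<5)];print('top',len(Q),np.percentile(Q,[.5,99.5],0))
Q=Q[abs(Q[:,1])<35];print('lid',np.percentile(Q,[.5,50,99.5],0))
E
```

```text
t: 29.5
tool_pos: [0.5626, 0.2066, 0.294]
orientation: [-0.904, -1.609, 1.587]
force: [-0.0, -0.5, -0.7]
opening: 0.0557
t: 30.3
tool_pos: [0.6335, 0.2504, 0.2917]
orientation: [-0.897, -1.6, 1.594]
force: [-0.6, -0.4, -0.5]
opening: 0.0557
[0.63345582 0.25041734 0.29174617]
bar 1752 [ -8.96532651 -32.39150547 153.00321895] [  9.00964201  21.1723078  159.86103415] [ -0.15884144  -4.91767437 156.86787044]
top 23867 [[-84.20641693 -69.95200091 129.11488535]
 [ 83.61474582  28.83521192 133.80375749]]
lid [[-84.21427897 -34.75204072 129.28295589]
 [  9.54632702  -1.86860854 131.39672778]
 [ 83.78394043  29.16621037 133.98413201]]
```

View pics/wr8.png

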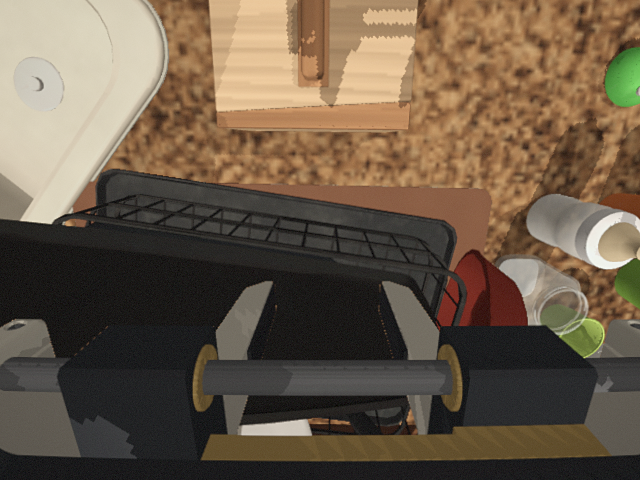

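```bash
python3 - <<'E'
from h import *
e=np.array([[-.5075,.8616],[-.8616,-.5075]])
for n in('wrist','top'):
    c=load(n);P=cloud(c).reshape(-1,3)
    b=np.c_[(P[:,:2]-[.502,.158])@e.T,P[:,2]]*1000;b=b[(abs(b[:,0])<110)&(abs(b[:,1])<85)&(abs(b[:,2]-132)<4)]
    for y0 in range(-70,70,10):
        q=b[(b[:,1]>y0)&(b[:,1]<y0+10)]
        if len(q)>30:print(n,y0,len(q),np.percentile(q[:,0],[.5,1,99,99.5]).round(1),np.median(q[:,2]).round(1))
c=load('wrist')
cv2.imwrite('pics/wr9.png',cv2.resize(c['frame'][0:140,190:440,::-1],None,fx=3.2,fy=3.2,interpolation=cv2.INTER_CUBIC))
E
```

```text
wrist -70 2302 [-84.5 -83.6  82.3  83.2] 131.4
wrist -60 2358 [-84.5 -83.7  82.2  83.2] 131.3
wrist -50 2413 [-83.8 -82.9  82.8  83.4] 131.3
wrist -40 2468 [-83.9 -82.9  82.9  83.7] 131.5
wrist -30 2255 [-84.1 -83.3  83.1  84. ] 131.5
wrist -20 2324 [-84.  -83.3  83.1  84.1] 131.4
wrist -10 2363 [-84.4 -83.4  82.8  83.4] 131.4
wrist 0 2430 [-84.4 -83.7  82.7  83.3] 131.4
wrist 10 2500 [-84.  -83.1  82.7  83.7] 131.4
wrist 20 2333 [-84.2 -83.3  82.8  83.9] 131.3
top -20 41 [-84.7 -84.5 -56.  -55.8] 132.8
top -10 55 [-84.1 -83.8 -55.2 -55.1] 132.2
top 0 61 [-84.3 -84.2 -53.4 -53.4] 132.7
top 10 61 [-84.2 -84.  -52.8 -52.6] 132.5
top 20 61 [-83.  -82.8 -51.7 -51.5] 132.0
top 30 66 [-84.  -84.  -50.8 -50.7] 132.3
top 40 68 [-84.1 -83.9 -49.6 -49.1] 132.4
top 50 68 [-83.  -82.7 -48.2 -47.7] 131.9
top 60 71 [-84.3 -84.2 -47.4 -47.1] 132.1
```

View pics/wr9.png

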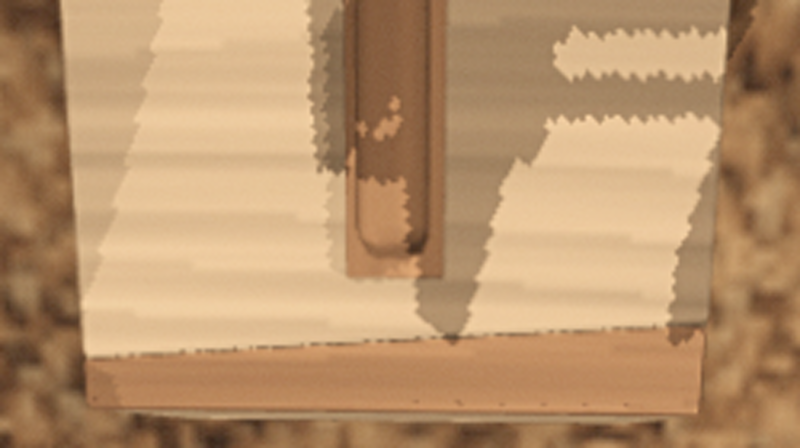

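```bash
python3 -m creep '[[[0.4,0,-3,0,0,0,0],[0.4,0,-3,0,0,0,0],[0.4,0,0,0,0,0,0],[0.4,0,0,0,0,0,0],[0.4,0,0,0,0,0,0],[0.4,0,0,0,0,0,0],[0.4,0,0,0,0,0,0],[0.4,0,0,0,0,0,0]]]'; python3 -c "
from plant import robot;print(robot.close_job())"
```

```text
t: 31.2
tool_pos: [0.6322, 0.2497, 0.3488]
orientation: [-0.893, -1.596, 1.596]
force: [0.3, 0.0, -0.1]
opening: 0.056
the job is handed in; nothing more can be done
None
```

The spice jar is standing in the middle bay and the lid is wedged home in the box. I handed the job in at about 31 s of the 58 s allowed.

- **Jar:** before I fitted the lid, its cap measured within 1 mm of the bay centre in plan. The cap top was at z = 0.116, which means the jar is on the floor. The other two jars were still standing; the closed lid hid all three after that.
- **Lid:** I entered it at the mouth from outside, rather than laying it in from above. Near the end I pushed with about 17 N, plus a slightly harder last push that I did not measure.
- **Last look at the lid:** its ends were level with the rail ends to within about 1 mm. The bar was centred at x ≈ 0, and the lid top was at 131.4 mm against 132, seated with no visible gap.
- **Not measured directly:** the grip force between lid and box (over 12 N needed) is inferred from the push.
- **Small disagreements:** the tool turned about 1° in yaw and tilted about 5° in the grip during the last pushes. After I let go, the lid still showed level and flush.
- **Bystanders:** nothing I saw suggested the robot touched the baby bottle or the soap, but I did not re-measure either at the end.
- **Hand-in:** the gripper was clear, above the dish rack, with about zero force on it.

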